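# Set a garment stand's leg to its length mark and clamp it

## Robot

A 6-joint arm with a two-finger parallel gripper is mounted at the origin on the work surface. World frame = base frame: x ahead of the robot, y to its left, z up, the work surface at z = 0. Lengths are in mm, angles in rad, forces in N, time in s.
With the tool pointing down it reaches from about 325 to 925 mm from the base axis. Payload 3.1 kg.
Tool frame: the origin (TCP) lies at the very end of the fingers, on their centre line; the grasp point (between the pads) lies 19 mm behind it; x points along the fingers, y is the direction in which the jaws open and shut, and the axes are right-handed (so a half turn about x gives the same grasp; the last joint's range is limited). The gripper opens to 85 mm and grips with 20 to 120 N. Pads are 22 mm wide; open, the fingers measure 114 mm over their backs; the gripper's body (76 mm by 85 mm) begins 54 mm behind the grasp point. The pads swing forward as they close: fully open they stand 13 mm farther back than shut.
Start: joints at [1.09, 0.217, 1.613, -0, 1.311, -0.112], TCP at [225.293, 582.994, 231.3] pointing down, gripper open.
Joint ranges: [-2.75, 2.75], [-0.78, 2.1], [0.31, 2.55], [-1.13, 4.27], [0.13, 2.63], [-2.58, 2.58]. Speed limits (rad/s): [2.79, 2.79, 3.14, 3.14, 3.14, 3.14].

## Interface

Orientations are given as a unit quaternion [x, y, z, w].
In Python, from workcell import bot, viewer, ticket, finder gives the robot as it stands. The module is installed in compiled form; this text tells all that it offers.
- The arm moves only by the shell command python3 -m jog 'ROWS'. ROWS is JSON, a list of rows, each a list of 7 numbers: the shift along the tool's x, y, z in mm, then the turn, a rotation vector about the tool's x, y, z in degrees, then the finger opening in mm, from 0 to 85.4. In form: [[tx, ty, tz, ax, ay, az, claw], ...]. A call has 1 to 8 rows; each row is the pose to reach, as a shift and turn from the pose commanded when the call began, along the tool's axes at that moment; what a row does not reach only later rows make up. A row lasts 1/10 s, in which the tool goes at most 50 mm and 8.59 degrees, less where a joint would pass 70% of its speed; a pose out of reach is approached as far as the arm can. A call with a gripper value outside its range is refused whole. The fingers move at their own pace and stop on an object; the grip force is fixed at half the most. Time passes only in rows, so rows that repeat a pose let the fingers close. It gives the time, the measured TCP pose, the force and the opening at its end, in the units of the state.
- bot.sense(): the state, without advancing time (a new reading comes with each control period).
- viewer.capture(name): name is "scene" or "side" or "wrist"; returns a dict with "frame" (384x512x3 uint8, red, green, blue), "K" (3x3 intrinsics, pixels), "xyz" and "rotation" of the camera in the world. Camera axes: x right, y up, looking along -z (the intrinsics and any distortion apply to the point x, -y, -z); pixel columns grow to the right and rows downward; lengths in mm; the calibration is good to about 2 mm. A picture is of the moment at which its call begins. There is no depth.
- ticket.job_done(): hands the job in, once; it reports no verdict.
Trained networks look in the newest picture that a camera, given by its name, has taken for a name from the list of things; names that differ only in an ending like _2 or _b are one class to them, and where a whole thing is asked for, a point or a joint stands for the part that bears it (a point fixed in the world has none). Each returns a list of dicts, best first, with "score" (0 to 1); they miss things now and then, are a little off and sometimes report something else, mostly with a low value. They report only what shows in the picture. A call takes as long as a camera call.
- finder.boxes_of(camera, query): "location" ([x, y, z] in mm, in world coordinates, good to about 4 mm: the middle of the surface that is visible of it).
- finder.cut_out(camera, query): "mask" (384x512 bool, what is visible of it).
- finder.spot_point(camera, query): "location" ([x, y, z] in mm, in world coordinates, good to about 4 mm: a listed point, or the origin of a listed thing).
The state is a dict: "time_s": time; "qpos": joint angles; "joint_vel": joint speeds; "joint_efforts": joint torques, N m; "position": TCP position; "tool_rot": TCP orientation; "force": force on the tool from outside, world axes, zero at the start; "wrist_torque": the same for the moment, N m; "finger_gap": opening from 0.0 (shut) to 1.0 (fully open).
Only numpy, scipy, OpenCV 4.12 (cv2) and the standard library are available. Lean on these libraries where they do the work, as an engineer would, in place of code of your own. Each camera call takes 0.05 s, during which the arm holds its last target.

## Task

The fold-up garment stand lies on its side on the setting board. Push its sprung sliding leg out until the middle of the rubber foot bar is level with the pointer on the scale, and, keeping it there, swing the leg's cam lever fully shut against the leg; do not shut the lever while the leg is off the mark, and leave the pointer and the things around as they are. Do not let go: finish with the leg still held at the mark and the lever and leg squeezed together between the fingers.

Things in the scene. Friction and masses are not known exactly. Their poses are not given: they have to be found in the camera images.
- stand: Fixed plywood board, 400 x 220 x 8 mm, with the garment stand lying on it. Origin: on the work surface, under the middle of the foot bar when the leg is fully in. x: the way the leg lengthens; y: left of that; z up. Board: x -260 to 140, y -110 to 110 mm. A fixed 20 mm square mast runs along x at y 0, 52 mm above the work surface. A flat steel scale lies on the board at y -98 mm.
- hub (a point): Middle of the stand's black hub at the inner end of the mast, 232 mm inward (-x) of the stand's origin: 45 x 60 mm, its top 82 mm above the work surface, with round stubs out to 95 mm either side along y.
- leg (a joint): How far the sliding leg is out, m: 0 fully in (the start), up to 0.1. The leg is a 26 mm square steel tube with a cross foot bar at its outer end. A spring draws it in at all times (about 4 N when in, 9 N at 0.08), lever shut or not: it slips back unless held. It can be pushed out by the foot bar's inner face, with a finger on either side of the tube.
- foot (a point): Middle of the black rubber foot bar, on the leg's axis, 52 mm above the work surface; axes as the stand's. The bar is 12 mm thick along x, 110 mm wide along y, 36 mm high, so its inner face lies at x -6 mm from this point. The leg's tube runs 110 mm inward from that face, 13 mm to either side of the axis.
- collar (a point): Middle of the black collar at the inner end of the sliding leg, 104 mm inward of point foot: 28 mm long, 34 mm square. The lever's pivot is on its outer end.
- cam_lever (a joint): Angle of the cam lever, rad: 0 shut, lying along the leg's -y side; starts 0.32 to 0.40 open, opens to 0.45, its free end swinging to -y. Upright pivot riding on the leg, 88 mm inward (-x) of point foot and 17.5 mm to its -y side. It stays where it is left; shutting takes about 2 N at the free end. Shut, leg and lever are together 34.5 mm wide (y -21.5 to +13 mm from the axis).
- lever_tip (a point): Middle of the free end of the cam lever, a black bar 74 mm long from its pivot, 8 mm thick, 24 mm high, at the height of the leg's axis. The free end is the one nearest the foot bar: when shut, 14 mm inward of point foot.
- mark (a point): Tip of the pointer: a dark steel slider on the scale with a 3 mm wide, 45 mm long blade along y; axes as the stand's. The blade's middle line is the length mark (compare x with point foot). The tip is 45 mm to the -y side of the leg's axis, 14 mm above the work surface; the pointer's top is at 19 mm. Set 35 to 80 mm beyond the fully-in foot.
- detergent: Bystander: white detergent bottle, 72 mm diameter, 190 mm high; origin at the middle of its underside.
- coin_cup: Bystander: grey plastic cup, 80 mm across the rim, 85 mm high; origin at the middle of its underside.
- soap_box: Bystander: cardboard box 60 x 120 x 45 mm; origin at the middle of its underside.

How it is judged (in metres and radians):
On the way:
1. the foot bar is at the length mark (within 6 mm) with the lever still open (over 0.2 rad) (x of foot in the frame of mark between -0.006 and 0.006 m and value of joint cam_lever above 0.2 rad), for 0.2 s.
At the end, for the whole second after the job is handed in: Leg held still with the middle of the foot bar within 6 mm of the pointer's line, lever shut (under 0.05 rad), fingers still pressing on the lever and on the leg's square tube with more than 3 N each (x of foot in the frame of mark between -0.006 and 0.006 m and value of joint cam_lever below 0.05 rad and contact force between the fingers and cam_lever above 3 N and contact force between the fingers and leg_c1 above 3 N and velocity of joint leg between -0.01 and 0.01 m/s); the arm keeps its last pose, push and grip.
It fails at once if the lever is shut past 0.15 rad while the foot bar is more than 12 mm off the mark (value of joint cam_lever below 0.15 rad and not (x of foot in the frame of mark between -0.012 and 0.012 m)).
It fails at once if the pointer is moved more than 4 mm along its scale or with the board (distance of mark from where it was at the start of the episode above 0.004 m).
It fails at once if the detergent is moved more than 20 mm (distance of detergent from where it was at the start of the episode above 0.02 m).
It fails at once if the coin_cup is moved more than 20 mm (distance of coin_cup from where it was at the start of the episode above 0.02 m).
It fails at once if the soap_box is moved more than 20 mm (distance of soap_box from where it was at the start of the episode above 0.02 m).
It also fails if it takes over 32 s, if anything falls off the work surface, if the arm or the gripper's body presses on something with over 40 N, if the wrist force passes 120 N, or if a joint passes its speed limit or range.

## Working session

There is one attempt and no reset: what is moved stays moved. The work goes in short steps, Python scripts to look and compute and a shell command to move; the robot and the scene stay as the last step left them, time stands still between calls to the robot, and variables do not carry over. Pictures are saved under pics/ and viewed, and the job is handed in when it is done.

```bash
mkdir -p pics; ls; python3 - <<'E'
from workcell import bot, viewer, ticket, finder
import cv2
s=bot.sense();print(s)
for c in["scene","side","wrist"]:
    r=viewer.capture(c);cv2.imwrite(f"pics/{c}0.png",r["frame"][:,:,::-1]);print(c,r["K"],r["xyz"],r["rotation"])
    for q in["stand","hub","foot","collar","lever_tip","mark","detergent","coin_cup","soap_box"]:
        print(q,[(round(d["score"],2),[round(float(x),1) for x in d["location"]]) for d in finder.spot_point(c,q)[:2]])
print(bot.sense()["time_s"])
E
```

```text
pics
{'time_s': 0.0, 'qpos': array([ 1.08977088e+00,  2.17791041e-01,  1.61494080e+00,  2.63777997e-07,
        1.31125002e+00, -1.12212026e-01]), 'joint_vel': array([-0.00023141,  0.00109277,  0.00079324, -0.00070289,  0.00184453,
        0.00103689]), 'joint_efforts': array([ 1.08837266e-03, -3.96821702e+01, -3.03865778e+01, -7.14149678e-05,
        9.23214859e-03,  3.00748482e-06]), 'position': array([224.92853172, 582.25767114, 229.94188303]), 'tool_rot': array([ 0.12884959,  0.69536442, -0.13046519,  0.69487045]), 'force': array([ 0.11757664, -0.18162996,  0.3429115 ]), 'wrist_torque': array([-0.00044134,  0.05930228,  0.01674799]), 'finger_gap': 1.000661760468229}
scene [[384.07756716   0.         252.73122627]
 [  0.         384.07756716 191.47424458]
 [  0.           0.           1.        ]] [1147.46406862 -216.46240155 1001.04557   ] [0.23208145 0.16823504 0.57961755 0.76280971]
stand [(0.62, [543.9, 9.7, -5.6])]
hub [(0.9, [567.1, -221.6, 52.2])]
foot [(0.64, [543.3, 10.3, 50.2]), (0.25, [566.6, -222.4, 52.6])]
collar [(0.81, [552.6, -99.6, 51.6])]
lever_tip [(0.51, [551.6
[... 475 characters left out ...]
3  0.86901077]
stand [(0.65, [547.0, 9.0, -2.1])]
hub [(0.97, [567.8, -223.5, 55.0])]
foot [(0.9, [549.6, 6.3, 50.2])]
collar [(0.68, [555.9, -94.2, 52.6])]
lever_tip [(0.59, [546.6, 8.4, -1.6]), (0.41, [593.7, -6.4, 48.5])]
mark []
detergent [(0.71, [453.8, 391.8, -1.9])]
coin_cup [(0.78, [527.2, -448.1, 0.1])]
soap_box [(0.76, [648.5, 355.4, 2.8])]
wrist [[276.10140996   0.         255.73117192]
 [  0.         276.10140996 191.90418876]
 [  0.           0.           1.        ]] [147.98309799 612.35739553 372.90034504] [-0.13458577 -0.09234727  0.55791544  0.81368852]
stand []
hub []
foot []
collar []
lever_tip []
mark []
detergent [(0.59, [450.6, 397.1, -5.1])]
coin_cup []
soap_box []
1.5
```

View pics/scene0.png

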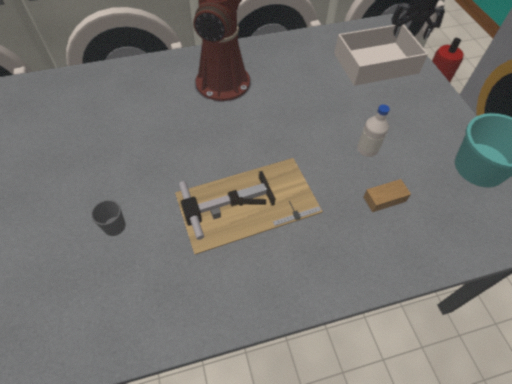

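View pics/side0.png

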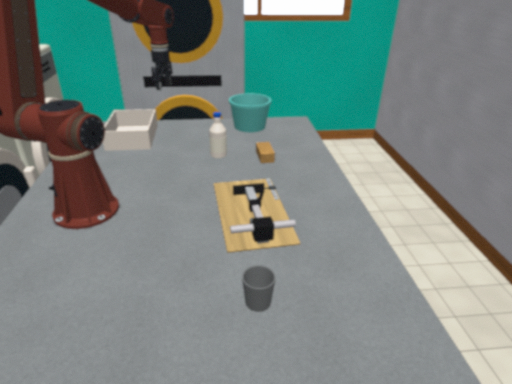

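View pics/wrist0.png

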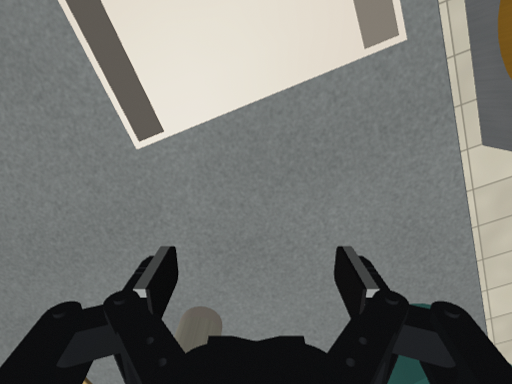

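```bash
cat > h.py <<'E'
from workcell import bot, viewer, ticket, finder
import cv2, numpy as np
from scipy.spatial.transform import Rotation as R
O=np.array([546.5,8,0]);
u=np.array([-21,230.5,0]);u/=np.linalg.norm(u)
def st(p): # world->stand
    v=np.array([-u[1],u[0],0]); d=np.array(p)-O; return np.round([d@u,d@v,d[2]],1)
def wd(p):
    v=np.array([-u[1],u[0],0]); return O+p[0]*u+p[1]*v+np.array([0,0,p[2]])
def goal(p,sgn):
    """tool delta to stand-frame TCP p, tool y = sgn*stand y, x down"""
    s=bot.sense();Rc=R.from_quat(s["tool_rot"])
    v=np.array([-u[1],u[0],0]); x=np.array([0,0,-1.]); y=sgn*v; z=np.cross(x,y)
    Rt=R.from_matrix(np.c_[x,y,z])
    d=Rc.inv().apply(wd(p)-s["position"]); rv=np.degrees((Rc.inv()*Rt).as_rotvec())
    print(sgn,"d",d.round(1),"rv",rv.round(2))
def say():
    s=bot.sense();Rm=R.from_quat(s["tool_rot"]).as_matrix()
    print(s["time_s"],"pos",s["position"].round(1),"stand",st(s["position"]),"F",s["force"].round(1),"gap",round(s["finger_gap"]*85.4,1),"q",s["qpos"].round(2))
    print(Rm.round(3).tolist())
def snap(c,name,qs=()):
    r=viewer.capture(c);cv2.imwrite(f"pics/{name}.png",r["frame"][:,:,::-1])
    for q in qs:
        print(c,q,[(round(d["score"],2),np.round(d["location"],1).tolist(),st(d["location"]).tolist()) for d in finder.spot_point(c,q)[:2]])
    return r
def proj(r,p):
    c=R.from_quat(r["rotation"]).inv().apply(np.array(p)-r["xyz"]); q=r["K"]@np.array([c[0],-c[1],-c[2]]);return (q[:2]/q[2])
def unproj(r,px,z):
    d=np.linalg.inv(r["K"])@np.array([px[0],px[1],1]); w=R.from_quat(r["rotation"]).apply([d[0],-d[1],-d[2]])
    return r["xyz"]+w*(z-r["xyz"][2])/w[2]
E
python3 - <<'E'
from h import *
say()
for s in(1,-1): goal([-20,-9,230],s)
E
```

```text
1.5 pos [225.3 583.  231.3] stand [601.8 267.7 231.3] F [ 0.2  0.1 -0.7] gap 85.1 q [ 1.09  0.22  1.61 -0.    1.31 -0.11]
[[0.0, 0.36, 0.933], [-0.0, 0.933, -0.36], [-1.0, -0.0, 0.0]]
1 d [   1.3 -434.5  523.8] rv [-116.33   -0.      0.  ]
-1 d [   1.3 -434.5  523.8] rv [63.67  0.    0.  ]
```

```bash
python3 -m jog '[[0,-434,524,63.7,0,0,85.4],[0,-434,524,63.7,0,0,85.4],[0,-434,524,63.7,0,0,85.4],[0,-434,524,63.7,0,0,85.4],[0,-434,524,63.7,0,0,85.4],[0,-434,524,63.7,0,0,85.4],[0,-434,524,63.7,0,0,85.4],[0,-434,524,63.7,0,0,85.4]]'; python3 -c "
from h import *
say();goal([-20,-9,180],-1)"
```

```text
time_s: 2.3
position: [421.4, 232.2, 231.7]
tool_rot: [0.478, 0.521, -0.478, 0.521]
force: [0.7, 0.1, -0.7]
finger_gap: 1.0
2.3 pos [421.4 232.2 231.7] stand [234.6 104.3 231.7] F [ 0.7  0.1 -0.7] gap 85.4 q [ 0.36 -0.1   1.94  0.    1.29  0.27]
[[0.001, 0.996, 0.086], [0.0, 0.086, -0.996], [-1.0, 0.001, -0.0]]
-1 d [ 51.7 114.3 254.1] rv [-0.25 -0.02 -0.07]
```

```bash
python3 -m jog '[[20,114,254,-0.2,0,0,85.4],[20,114,254,-0.2,0,0,85.4],[20,114,254,-0.2,0,0,85.4],[50,114,254,-0.2,0,0,85.4],[50,114,254,-0.2,0,0,85.4],[50,114,254,-0.2,0,0,85.4],[50,114,254,-0.2,0,0,85.4],[50,114,254,-0.2,0,0,85.4]]'; python3 - <<'E'
from h import *
say()
r=snap("wrist","w1",["foot","lever_tip","mark","collar"])
im=r["frame"].copy()
a=np.arange(0,1)
for p,c in [([0,0,52],(255,0,0)),([-6,55,70],(0,255,0)),([-6,-55,70],(0,255,0)),([58,-45,14],(255,255,0)),([-104,0,69],(0,0,255))]:
    q=proj(r,wd(p));print(p,q.round(0));cv2.circle(im,tuple(int(x) for x in q),2,c,-1)
cv2.imwrite("pics/w1b.png",cv2.resize(im,(768,576))[:,:,::-1])
np.savez("w1.npz",**r)
E
```

```text
time_s: 3.1
position: [556.9, -9.2, 180.9]
tool_rot: [0.476, 0.523, -0.477, 0.522]
force: [0.6, 1.0, 0.6]
finger_gap: 1.003
3.1 pos [556.9  -9.2 180.9] stand [-18.   -8.8 180.9] F [0.6 1.  0.6] gap 85.6 q [-0.14  0.12  1.82  0.    1.2  -0.23]
[[-0.001, 0.996, 0.092], [0.001, 0.092, -0.996], [-1.0, -0.001, -0.001]]
wrist foot [(0.92, [548.4, 6.3, 55.1], [-1.9, -1.7, 55.1])]
wrist lever_tip [(0.94, [593.9, -4.9, 50.6], [-17.1, -46.0, 50.6])]
wrist mark [(0.72, [587.3, 67.3, 12.9], [55.4, -46.0, 12.9])]
wrist collar [(0.88, [557.3, -93.8, 53.0], [-102.4, -1.5, 53.0])]
[0, 0, 52] [247. 166.]
[-6, 55, 70] [189. 176.]
[-6, -55, 70] [305. 177.]
[58, -45, 14] [290. 105.]
[-104, 0, 69] [247. 265.]
```

View pics/w1b.png

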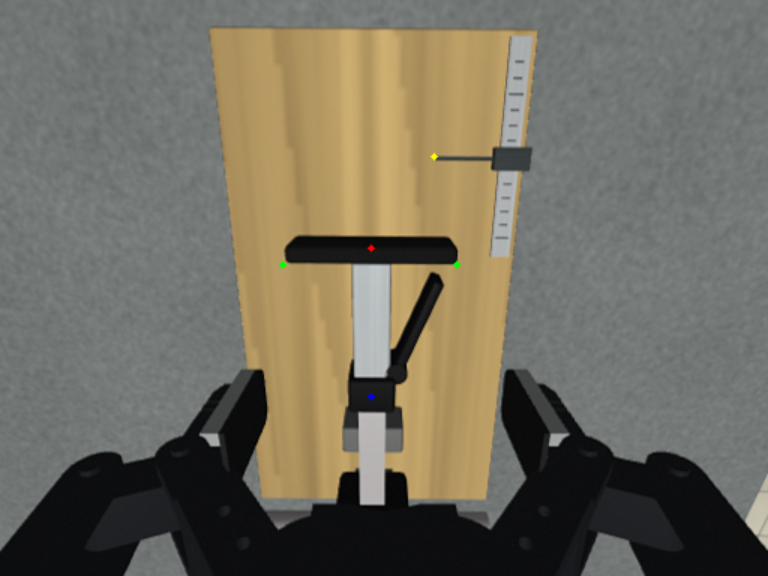

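```bash
python3 - <<'E'
from h import *
r=dict(np.load("w1.npz"))
im=r["frame"]
cv2.imwrite("pics/w1c.png",cv2.resize(im[70:200,130:380],None,fx=3,fy=3,interpolation=cv2.INTER_CUBIC)[:,:,::-1])
for n,p,z in[("bL",(211,28),8),("bR",(537,30),8),("blade tip",(437,157.5),15),("blade",(490,158.5),15),("slider",(512,159),19),("tip lever",(437,278),64)]:
    print(n,st(unproj(r,np.array(p)/1.5,z)))
E
```

```text
bL [138.9 105.8   8. ]
bR [ 137.9 -109.9    8. ]
blade tip [ 57.5 -46.3  15. ]
blade [ 56.9 -83.9  15. ]
slider [ 56.7 -98.3  19. ]
tip lever [-16.5 -43.6  64. ]
```

View pics/w1c.png

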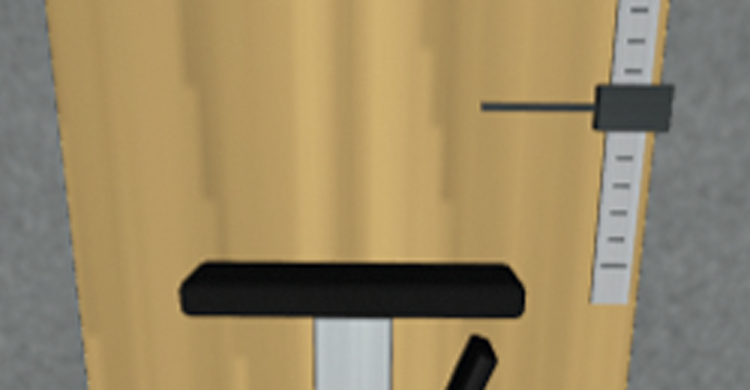

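```bash
python3 -m jog '[[0,0,7,0,0,0,85.4],[40,0,7,0,0,0,85.4],[80,0,7,0,0,0,85.4],[110,0,7,0,0,0,85.4],[110,0,7,0,0,0,85.4]]'; python3 - <<'E'
from h import *
say()
r=snap("wrist","w2",["foot","lever_tip","mark"])
cv2.imwrite("pics/w2b.png",cv2.resize(r["frame"],(768,576))[:,:,::-1])
E
```

```text
time_s: 3.85
position: [552.9, -14.9, 66.5]
tool_rot: [0.474, 0.526, -0.478, 0.52]
force: [-1.8, 0.4, 0.2]
finger_gap: 1.002
3.85 pos [552.9 -14.9  66.5] stand [-23.4  -4.3  66.5] F [-1.8  0.4  0.2] gap 85.6 q [-0.15  0.27  1.89 -0.    0.99 -0.25]
[[-0.011, 0.996, 0.094], [0.001, 0.094, -0.996], [-1.0, -0.01, -0.002]]
wrist foot [(0.87, [550.2, 9.1, 53.8], [0.8, -3.8, 53.8])]
wrist lever_tip [(0.77, [594.1, -3.5, 50.5], [-15.8, -46.4, 50.5])]
wrist mark [(0.68, [587.1, 66.9, 9.6], [55.0, -45.8, 9.6]), (0.54, [556.7, -94.6, 46.0], [-103.1, -0.8, 46.0])]
```

View pics/w2b.png

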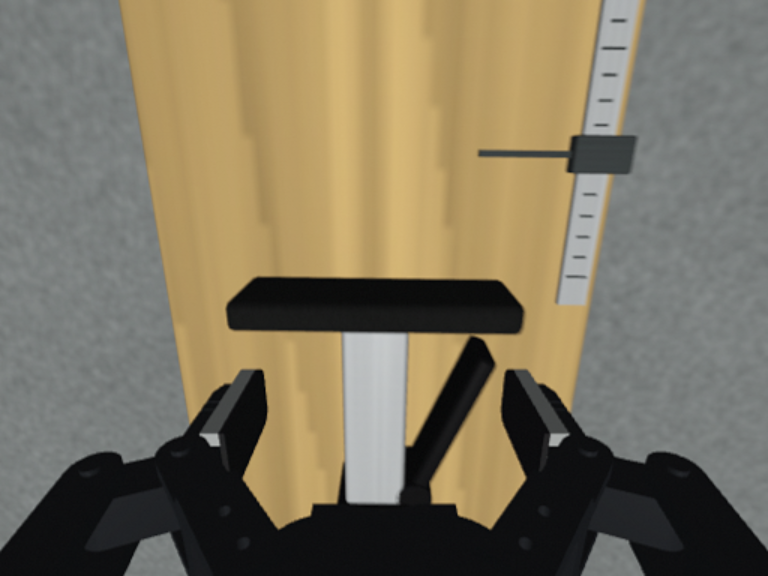

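```bash
python3 -m jog '[[0,0,0,0,0,0,85.4],[0,0,0,0,0,0,85.4]]'; python3 - <<'E'
from h import *
say()
goal([-24,-9.5,28],-1)
r=viewer.capture("wrist")
cv2.imwrite("pics/w3b.png",cv2.resize(r["frame"],(768,576))[:,:,::-1])
E
```

```text
time_s: 4.25
position: [559.3, -15.9, 73.3]
tool_rot: [0.477, 0.522, -0.475, 0.524]
force: [0.2, -0.1, 0.9]
finger_gap: 1.001
4.25 pos [559.3 -15.9  73.3] stand [-25.  -10.6  73.3] F [ 0.2 -0.1  0.9] gap 85.5 q [-0.15  0.27  1.88 -0.    0.99 -0.25]
[[0.004, 0.996, 0.094], [-0.001, 0.094, -0.996], [-1.0, 0.004, 0.001]]
-1 d [45.3 -1.2 -1. ] rv [ 0.17  0.05 -0.2 ]
```

View pics/w3b.png

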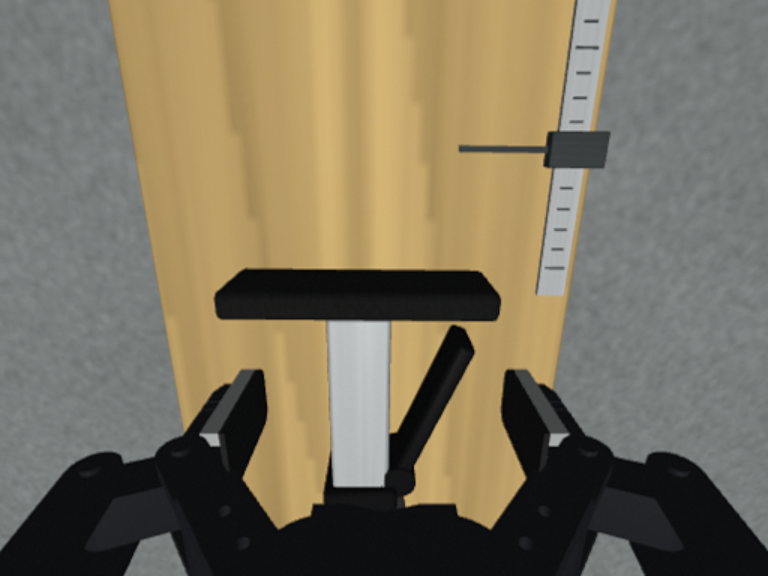

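```bash
python3 -m jog '[[12,0,0,0,0,0,85.4],[24,0,0,0,0,0,85.4],[36,0,0,0,0,0,85.4],[45,0,0,0,0,0,85.4],[45,0,0,0,0,0,85.4],[45,0,0,0,0,0,85.4]]'; python3 - <<'E'
from h import *
say()
r=viewer.capture("wrist")
cv2.imwrite("pics/w4b.png",cv2.resize(r["frame"],(768,576))[:,:,::-1])
E
```

```text
time_s: 4.9
position: [557.3, -15.6, 25.6]
tool_rot: [0.476, 0.523, -0.476, 0.522]
force: [-0.7, -0.6, 0.4]
finger_gap: 0.999
4.9 pos [557.3 -15.6  25.6] stand [-24.5  -8.6  25.6] F [-0.7 -0.6  0.4] gap 85.3 q [-0.15  0.34  1.89  0.    0.91 -0.25]
[[-0.001, 0.996, 0.094], [0.0, 0.094, -0.996], [-1.0, -0.001, -0.0]]
```

View pics/w4b.png

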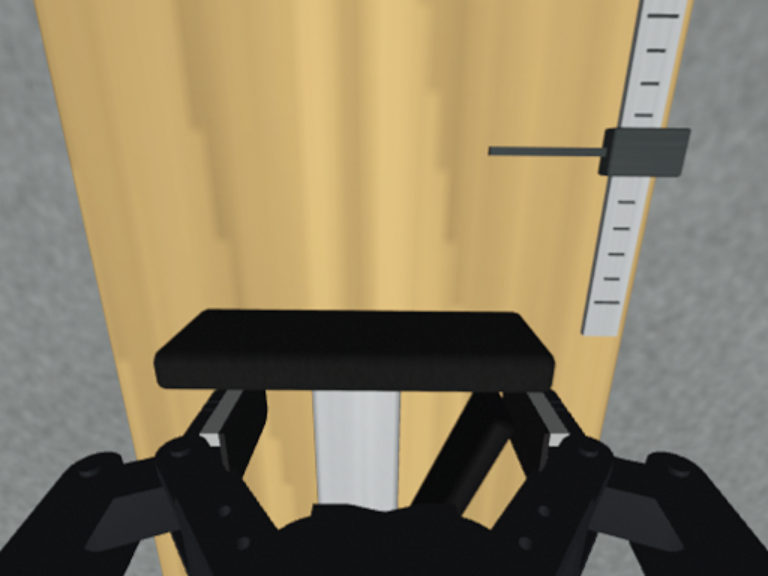

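```bash
python3 -m jog '[[0,0,-8,0,0,0,85.4],[0,0,-16,0,0,0,85.4],[0,0,-24,0,0,0,85.4],[0,0,-32,0,0,0,85.4],[0,0,-40,0,0,0,85.4],[0,0,-48,0,0,0,85.4],[0,0,-55,0,0,0,85.4],[0,0,-55,0,0,0,85.4]]'; python3 - <<'E'
from h import *
say()
r=snap("wrist","w5",["foot","mark"])
cv2.imwrite("pics/w5b.png",cv2.resize(r["frame"],(768,576))[:,:,::-1])
r=snap("scene","s5",["foot","mark","lever_tip"])
E
```

```text
time_s: 5.75
position: [554.0, 38.7, 27.0]
tool_rot: [0.476, 0.522, -0.476, 0.525]
force: [2.3, -6.3, -2.5]
finger_gap: 0.999
5.75 pos [554.   38.7  27. ] stand [ 29.9 -10.2  27. ] F [ 2.3 -6.3 -2.5] gap 85.3 q [-0.06  0.33  1.9  -0.    0.9  -0.15]
[[0.004, 0.996, 0.094], [-0.002, 0.094, -0.996], [-1.0, 0.003, 0.003]]
wrist foot [(0.76, [541.9, 58.0, 50.1], [50.2, 0.0, 50.1]), (0.41, [547.6, 7.8, 1.5], [-0.3, -1.1, 1.5])]
wrist mark [(0.64, [583.6, 68.5, 10.9], [56.9, -42.4, 10.9])]
scene foot [(0.84, [540.2, 54.3, 51.0], [46.7, 2.1, 51.0]), (0.4, [547.8, -54.1, 51.5], [-62.0, 4.3, 51.5])]
scene mark [(0.41, [590.4, 70.3, 16.7], [58.1, -49.4, 16.7])]
scene lever_tip [(0.61, [592.4, 39.8, 52.4], [27.5, -48.6, 52.4]), (0.48, [450.2, 394.4, 4.4], [393.5, 60.8, 4.4])]
```

View pics/w5b.png

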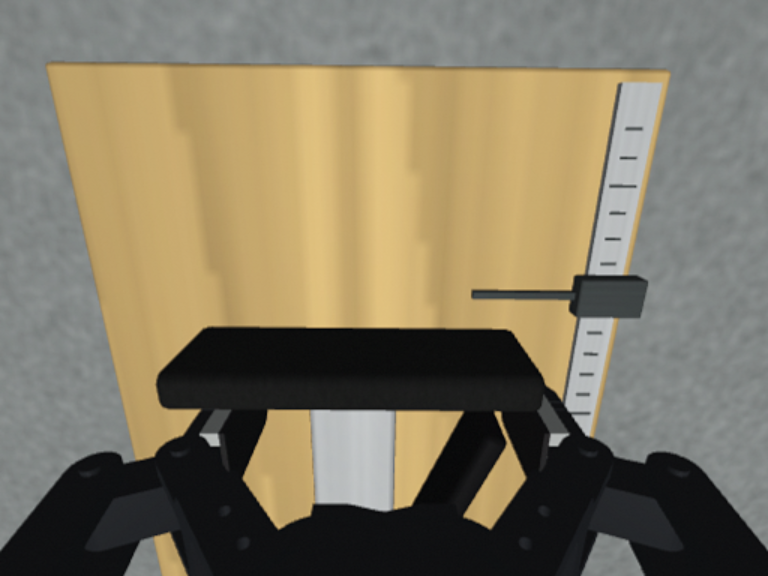

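```bash
python3 - <<'E'
from h import *
r=viewer.capture("wrist")
for n,p,z in[("bot outer",(365,328.5),34),("top outer",(350,373),70),("top inner",(350,409),70),("blade",(475,294.5),15),("blade",(570,295.5),15),("bL",(48,64),8),("bR",(669,71.5),8)]:
    print(n,st(unproj(r,np.array(p)/1.5,z)))
im=r["frame"];cv2.imwrite("pics/w6.png",cv2.resize(im[180:290,95:375],None,fx=2.8,fy=2.8,interpolation=cv2.INTER_CUBIC)[:,:,::-1].clip(0,85)*3)
say()
E
```

```text
bot outer [50.7 -3.7 34. ]
top outer [54.  -1.1 70. ]
top inner [42.5 -0.8 70. ]
blade [ 56.7 -46.3  15. ]
blade [ 56.4 -83.8  15. ]
bL [138.3 105.6   8. ]
bR [ 136.7 -109.3    8. ]
6.15 pos [554.  38.  27.] stand [ 29.2 -10.2  27. ] F [ 2.6 -6.3 -3. ] gap 85.5 q [-0.06  0.33  1.9  -0.    0.9  -0.15]
[[0.003, 0.996, 0.093], [-0.003, 0.093, -0.996], [-1.0, 0.003, 0.003]]
```

View pics/w6.png

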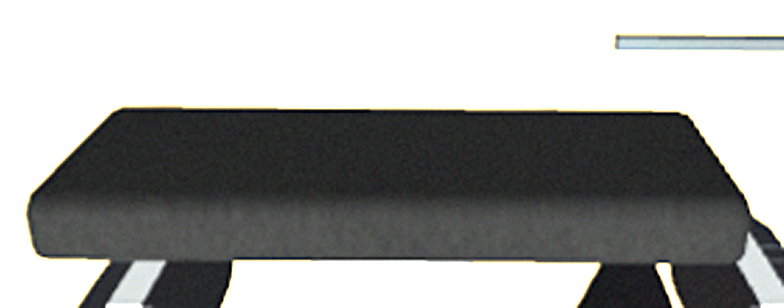

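```bash
python3 -m jog '[[0,0,-5,0,0,0,85.4],[0,0,-10.5,0,0,0,85.4],[0,0,-10.5,0,0,0,85.4],[0,0,-10.5,0,0,0,85.4]]'; python3 - <<'E'
from h import *
say()
r=snap("wrist","w7",["foot","mark"])
cv2.imwrite("pics/w7b.png",cv2.resize(r["frame"][100:],None,fx=1.5,fy=1.5,interpolation=cv2.INTER_CUBIC)[:,:,::-1].clip(0,127)*2)
np.savez("w7.npz",**r)
r=snap("side","d7",["foot","mark"])
r=snap("scene","s7",["foot","mark"]);np.savez("s7.npz",**r)
cv2.imwrite("pics/s7b.png",cv2.resize(r["frame"][150:260,160:330],None,fx=4.5,fy=4.5,interpolation=cv2.INTER_CUBIC)[:,:,::-1])
E
```

```text
time_s: 6.55
position: [553.1, 48.4, 27.0]
tool_rot: [0.476, 0.521, -0.476, 0.525]
force: [2.8, -6.8, -3.1]
finger_gap: 1.001
6.55 pos [553.1  48.4  27. ] stand [ 39.6 -10.3  27. ] F [ 2.8 -6.8 -3.1] gap 85.5 q [-0.04  0.33  1.9  -0.    0.9  -0.13]
[[0.004, 0.996, 0.094], [-0.003, 0.094, -0.996], [-1.0, 0.003, 0.003]]
wrist foot [(0.66, [542.9, 66.8, 53.4], [58.9, -1.7, 53.4])]
wrist mark [(0.88, [586.2, 67.6, 11.1], [55.8, -44.9, 11.1])]
side foot [(0.63, [543.2, 58.8, 52.3], [50.9, -1.3, 52.3]), (0.32, [523.3, -449.7, -0.7], [-453.7, 64.6, -0.7])]
side mark [(0.51, [588.0, 71.9, 12.3], [59.9, -47.1, 12.3])]
scene foot [(0.9, [540.2, 66.6, 49.6], [58.9, 1.0, 49.6])]
scene mark [(0.57, [589.9, 70.0, 17.3], [57.8, -48.8, 17.3])]
```

View pics/w7b.png

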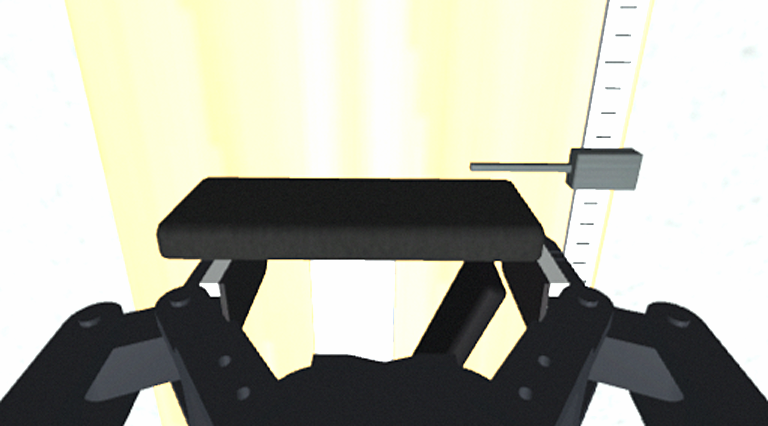

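View pics/s7b.png

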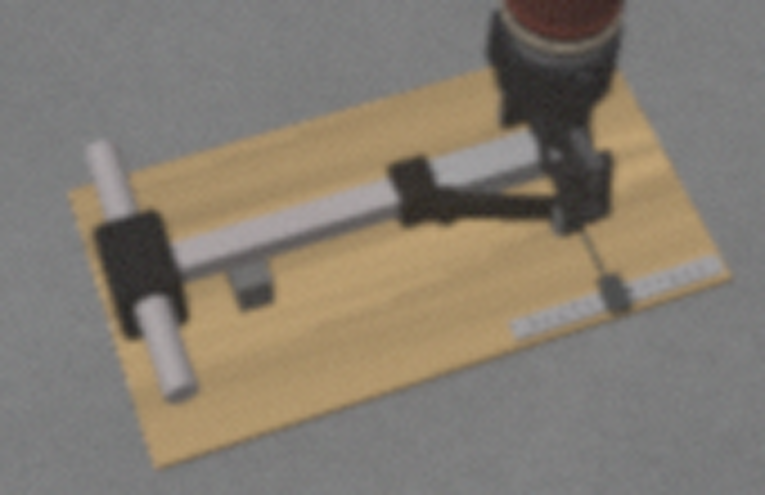

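```bash
python3 - <<'E'
from h import *
r=dict(np.load("w7.npz"))
for n,p,z in[("bot outer L",(215,179),34),("bot outer R",(505,182),34),("top inner L",(180,257.5),70),("top inner R",(530,261),70),("blade",(475,167.5),15),("blade",(565,168.5),15)]:
    print(n,st(unproj(r,np.array(p)/1.5+[0,100],z)))
# predicted rows for foot x = 55..59
for x in(55,57,59): print(x,[ (proj(r,wd([x+a,0,z]))-[0,100]).round(1)[1]*1.5 for a,z in((6,34),(6,70),(-6,70))])
s=dict(np.load("s7.npz"))
im=s["frame"].copy()
for n,p,z in[("collar outer-top edge",(428,160),69),("slider",(613,278),19)]:
    print(n,st(unproj(s,np.array(p)/4.5+[160,150],z)))
E
```

```text
bot outer L [60.8 49.5 34. ]
bot outer R [ 59.8 -53.6  34. ]
top inner L [53.4 46.4 70. ]
top inner R [ 52.4 -51.2  70. ]
blade [ 57.3 -47.1  15. ]
blade [ 57.  -83.4  15. ]
55 [np.float64(178.8), np.float64(234.0), np.float64(271.04999999999995)]
57 [np.float64(173.55), np.float64(227.70000000000002), np.float64(265.04999999999995)]
59 [np.float64(168.45), np.float64(221.10000000000002), np.float64(259.04999999999995)]
collar outer-top edge [-34.2   6.7  69. ]
slider [ 59.1 -92.1  19. ]
```

```bash
python3 -m jog '[[0,0,-1,0,0,0,85.4],[0,0,-1,0,0,0,85.4],[0,0,-1,0,0,0,85.4],[0,-2.5,-1,0,0,0,80],[0,-4.8,-1,0,0,0,70],[0,-4.8,-1,0,0,0,66],[0,-4.8,-1,0,0,0,66],[0,-4.8,-1,0,0,0,66]]'; python3 - <<'E'
from h import *
say()
r=snap("wrist","w8",["foot","mark","lever_tip"])
cv2.imwrite("pics/w8b.png",cv2.resize(r["frame"][100:],None,fx=1.5,fy=1.5,interpolation=cv2.INTER_CUBIC)[:,:,::-1].clip(0,127)*2)
np.savez("w8.npz",**r)
E
```

```text
time_s: 7.8
position: [554.0, 48.7, 30.3]
tool_rot: [0.479, 0.518, -0.473, 0.528]
force: [7.1, -5.7, 2.4]
finger_gap: 0.773
7.8 pos [554.   48.7  30.3] stand [ 39.8 -11.1  30.3] F [ 7.1 -5.7  2.4] gap 66.0 q [-0.04  0.32  1.91 -0.    0.89 -0.13]
[[0.016, 0.996, 0.093], [-0.003, 0.093, -0.996], [-1.0, 0.015, 0.004]]
wrist foot [(0.86, [543.6, 64.5, 49.5], [56.5, -2.2, 49.5]), (0.41, [583.3, 53.5, 54.2], [42.0, -40.8, 54.2])]
wrist mark [(0.7, [586.9, 67.4, 11.3], [55.5, -45.6, 11.3])]
wrist lever_tip [(0.6, [585.3, 53.4, 51.0], [41.7, -42.8, 51.0])]
```

View pics/w8b.png

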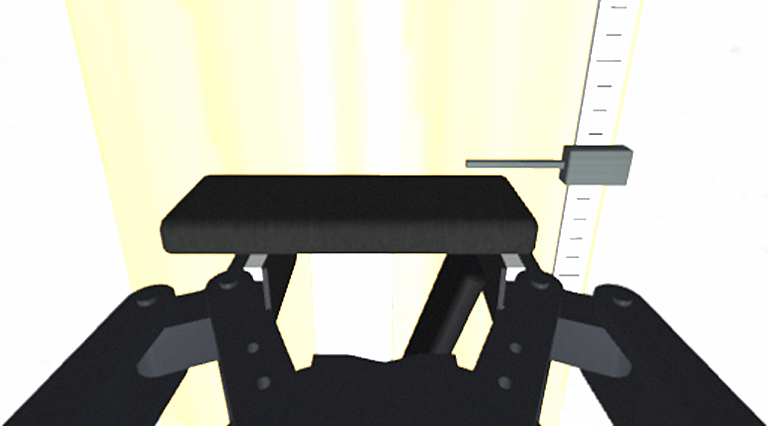

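```bash
python3 -m jog '[[0,0,0,0,0,0,58],[0,0,0,0,0,0,52],[0,0,0,0,0,0,52],[0,0,0,0,0,0,52]]'; python3 - <<'E'
from h import *
say()
r=snap("wrist","w9",["foot","mark","lever_tip"])
cv2.imwrite("pics/w9b.png",cv2.resize(r["frame"][100:],None,fx=1.5,fy=1.5,interpolation=cv2.INTER_CUBIC)[:,:,::-1].clip(0,127)*2)
np.savez("w9.npz",**r)
E
```

```text
time_s: 8.4
position: [554.8, 48.6, 31.0]
tool_rot: [0.479, 0.517, -0.473, 0.528]
force: [7.1, -6.8, 3.9]
finger_gap: 0.606
8.4 pos [554.8  48.6  31. ] stand [ 39.7 -12.   31. ] F [ 7.1 -6.8  3.9] gap 51.8 q [-0.04  0.32  1.91 -0.    0.89 -0.13]
[[0.017, 0.995, 0.093], [-0.003, 0.093, -0.996], [-1.0, 0.017, 0.005]]
wrist foot [(0.85, [543.0, 65.8, 53.9], [57.9, -1.8, 53.9])]
wrist mark [(0.56, [586.9, 67.9, 11.8], [56.0, -45.7, 11.8])]
wrist lever_tip [(0.55, [577.3, 54.6, 54.4], [43.6, -34.9, 54.4])]
```

View pics/w9b.png

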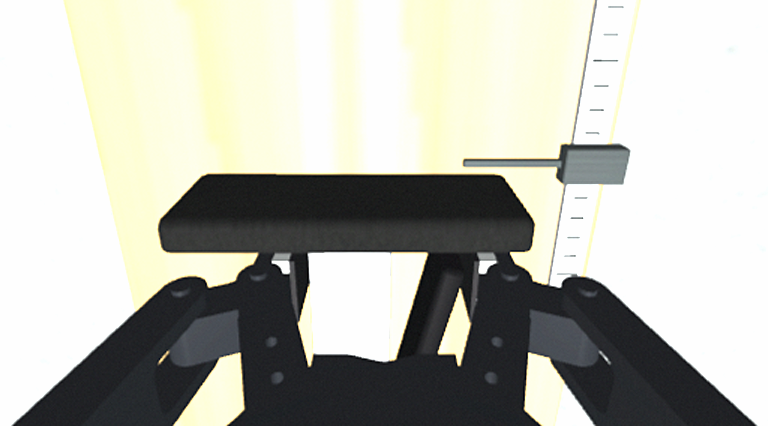

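```bash
python3 - <<'E'
from h import *
r=dict(np.load("w9.npz"))
for n,p,z in[("bot outer L",(215,175.5),34),("bot outer R",(495,177),34),("top inner L",(180,249),70),("top inner R",(515,251.5),70),("blade",(470,162.5),15),("blade",(555,163.5),15)]:
    print(n,st(unproj(r,np.array(p)/1.5+[0,100],z)))
E
python3 -m jog '[[0,0,0,0,0,0,44],[0,0,0,0,0,0,38],[0,0,0,0,0,0,30],[0,0,0,0,0,0,20],[0,0,0,0,0,0,20],[0,0,0,0,0,0,20]]'; python3 - <<'E'
from h import *
say()
r=snap("wrist","w10",["foot","mark","lever_tip"])
cv2.imwrite("pics/w10b.png",cv2.resize(r["frame"][100:],None,fx=1.5,fy=1.5,interpolation=cv2.INTER_CUBIC)[:,:,::-1].clip(0,127)*2)
np.savez("w10.npz",**r)
E
```

```text
bot outer L [60.9 49.  34. ]
bot outer R [ 59.8 -52.8  34. ]
top inner L [54.3 46.6 70. ]
top inner R [ 52.6 -49.5  70. ]
blade [ 57.8 -47.9  15. ]
blade [ 57.2 -83.2  15. ]
time_s: 9.2
position: [546.5, 48.5, 30.4]
tool_rot: [0.474, 0.523, -0.477, 0.524]
force: [-11.3, -8.5, 23.0]
finger_gap: 0.368
9.2 pos [546.5  48.5  30.4] stand [40.3 -3.7 30.4] F [-11.3  -8.5  23. ] gap 31.4 q [-0.04  0.32  1.91 -0.01  0.91 -0.13]
[[-0.003, 0.995, 0.095], [-0.004, 0.095, -0.995], [-1.0, -0.003, 0.004]]
wrist foot [(0.61, [542.1, 64.8, 51.6], [57.0, -0.8, 51.6])]
wrist mark [(0.79, [584.2, 67.9, 13.4], [56.2, -43.0, 13.4])]
wrist lever_tip [(0.91, [560.8, 56.3, 53.3], [46.8, -18.6, 53.3])]
```

View pics/w10b.png

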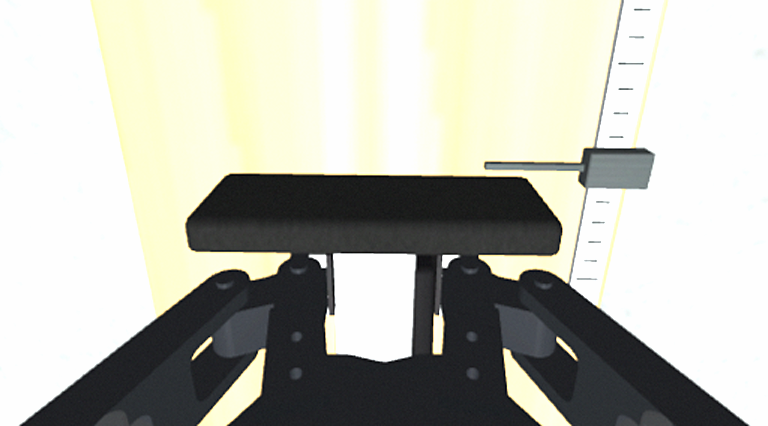

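```bash
python3 -m jog '[[0,0,0,0,0,0,20],[0,0,0,0,0,0,20],[0,0,0,0,0,0,20],[0,0,0,0,0,0,20],[0,0,0,0,0,0,20]]'; python3 - <<'E'
from h import *
say()
r=dict(np.load("w10.npz"))
for n,p,z in[("bot outer L",(235,174.5),34),("bot outer R",(520,178),34),("top inner L",(210,249),70),("top inner R",(540,253),70),("blade",(490,165.5),15),("blade",(575,166.8),15),("lever",(424,280),64),("pad",(437,280),64),("tubeL",(333,280),65),("tubeR",(414,280),65)]:
    print(n,st(unproj(r,np.array(p)/1.5+[0,100],z)))
r=snap("scene","s11",["foot","mark","lever_tip"]);np.savez("s11.npz",**r)
cv2.imwrite("pics/s11b.png",cv2.resize(r["frame"][150:260,160:330],None,fx=4.5,fy=4.5,interpolation=cv2.INTER_CUBIC)[:,:,::-1])
r=snap("side","d11",["foot","mark","collar"])
say()
E
```

```text
time_s: 9.9
position: [546.5, 48.5, 30.4]
tool_rot: [0.474, 0.523, -0.477, 0.524]
force: [-11.4, -8.1, 22.4]
finger_gap: 0.371
9.9 pos [546.5  48.5  30.4] stand [40.4 -3.7 30.4] F [-11.4  -8.1  22.4] gap 31.6 q [-0.04  0.32  1.91 -0.01  0.91 -0.13]
[[-0.003, 0.995, 0.095], [-0.004, 0.095, -0.995], [-1.0, -0.003, 0.004]]
bot outer L [61.6 50.2 34. ]
bot outer R [ 60.8 -53.3  34. ]
top inner L [54.4 45.8 70. ]
top inner R [ 53.7 -48.8  70. ]
blade [ 57.7 -47.2  15. ]
blade [ 57.3 -82.   15. ]
lever [ 39.5 -16.6  64. ]
pad [ 39.5 -20.6  64. ]
tubeL [40.1 11.7 65. ]
tubeR [ 40.3 -13.4  65. ]
scene foot [(0.71, [540.7, 64.5, 51.8], [56.8, 0.6, 51.8])]
scene mark [(0.57, [588.0, 69.1, 16.8], [57.1, -46.9, 16.8])]
scene lever_tip [(0.69, [559.0, 54.5, 51.9], [45.2, -16.7, 51.9])]
side foot [(0.64, [544.4, 60.1, 51.7], [52.1, -2.6, 51.7])]
side mark [(0.72, [453.7, 392.0, -0.2], [390.8, 57.6, -0.2]), (0.54, [584.0, 71.6, 12.6], [59.9, -43.1, 12.6])]
side collar [(0.57, [551.4, -39.0, 52.6], [-47.3, -0.6, 52.6])]
10.3 pos [546.5  48.5  30.4] stand [40.3 -3.7 30.4] F [-11.2  -8.3  22.2] gap 32.0 q [-0.04  0.32  1.91 -0.01  0.91 -0.13]
[[-0.003, 0.995, 0.095], [-0.004, 0.095, -0.995], [-1.0, -0.003, 0.004]]
```

View pics/s11b.png

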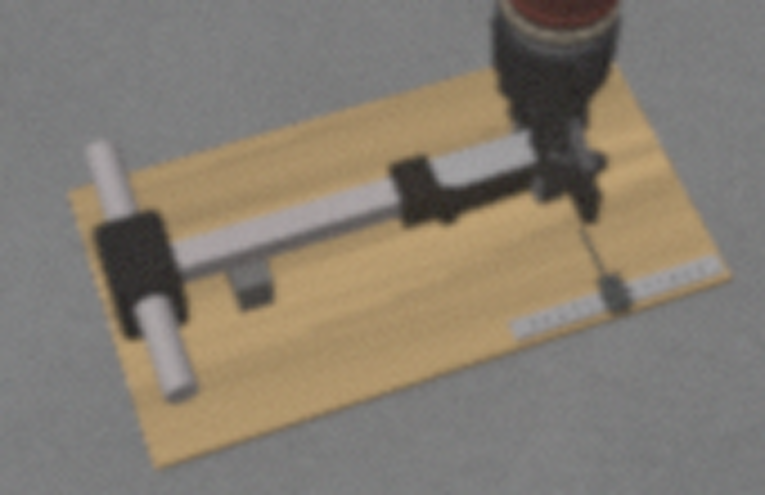

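```bash
python3 - <<'E'
from h import *
a=cv2.imread("pics/scene0.png");b=cv2.imread("pics/s11.png");c=cv2.imread("pics/side0.png");d=cv2.imread("pics/d11.png")
f=lambda i,y,x:cv2.resize(i[y:y+65,x:x+95],None,fx=4,fy=4,interpolation=cv2.INTER_CUBIC)
cv2.imwrite("pics/cmp.png",np.vstack([np.hstack([f(a,165,200),f(b,165,200)]),np.hstack([f(c,180,215),f(d,180,215)])]))
E
```

View pics/cmp.png

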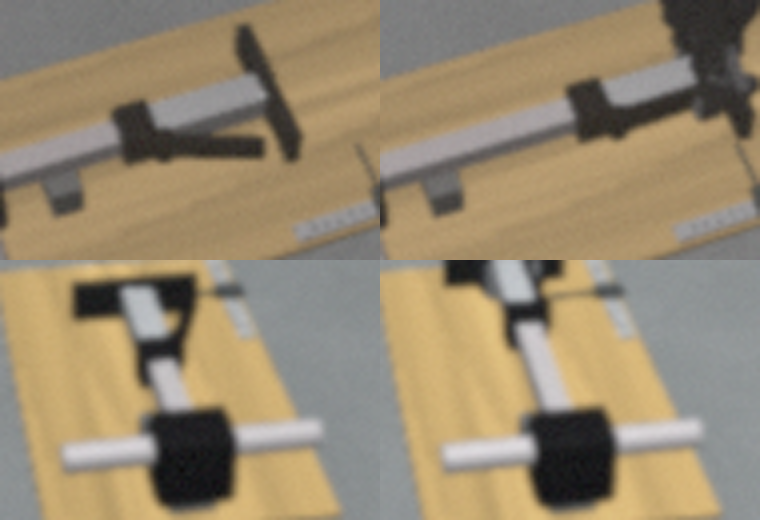

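```bash
python3 - <<'E'
from h import *
r=dict(np.load("s11.npz"))
for p,q in[((113,107),(187,87)),((147,101),(224,79))]:
    A,B=[unproj(r,np.array(t)/4+[200,165],69) for t in(p,q)]
    print(st(A),st(B),(B-A)@u)
E
```

```text
[-115.1   13.7   69. ] [-58.7  11.3  69. ] 56.36551262040835
[-90.2   9.9  69. ] [-30.8   8.4  69. ] 59.46929936133585
```

```bash
python3 -c "
from h import *
say();print(ticket.job_done())"
```

```text
10.3 pos [546.5  48.5  30.4] stand [40.3 -3.7 30.4] F [-11.2  -8.3  22.2] gap 32.0 q [-0.04  0.32  1.91 -0.01  0.91 -0.13]
[[-0.003, 0.995, 0.095], [-0.004, 0.095, -0.995], [-1.0, -0.003, 0.004]]
the job is handed in; nothing more can be done
None
```

I pushed the leg out by the inner face of the foot bar, with the fingers on either side of the tube. I held it at the pointer with the lever still open for about a second. Then I closed the fingers, which swung the lever shut against the tube, and handed the job in at 10.3 s with the leg still held and squeezed. The hand-in gave no verdict.

**Length mark:** The wrist camera puts the middle of the foot bar at about 57.5 mm, and the finger contact position gives 57.3 mm. The pointer is at about 57.4 mm in the same frame. The collar's movement in the scene camera gives a travel of 56–59 mm, against about 58.8 mm needed.

**Lever and grip:** The lever looks shut along the tube in the wrist and scene pictures. The gripper reads an opening of 32 mm, against a nominal 34.5 mm for leg and lever together. I could not read the two contact forces separately. The wrist shows about 11 N sideways, 8 N along the leg and 22 N upward, and both force and pose stayed steady for over a second.

**Checks that disagreed:**
- The side camera's network put the foot about 8 mm short of the mark. The gripper partly hides the foot in that view, and its start reading was also a few mm low, so I did not act on it.
- Wrist-camera readings from the bar's lower and upper edges differ by about 5 mm. The 57.5 mm figure is their average.

The pointer did not appear to shift: it read 57.2 mm at the start and 57.5 mm at the end by wrist camera. I did not re-measure the bottle, cup or box at the end, but the arm did not go near them.

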